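# Start the setting timers in pouring order

### The job

Start the setting timers of the three freshly poured casts in the order of pouring: with a fingertip push down first the round key, then the square key, then the long bar key, each lightly and straight down until it is well down, past the middle of its travel, where it stays. Do not press the timer with the plus-shaped key, do not lift or push the timers about, and leave the casts and everything else on the bench as they are.

Things in the scene. Friction and masses are not known exactly. Their poses are not given: they have to be found in the camera images.
- timer_round: loose one-key bench timer: grey box 56 x 56 mm, top plate 31 mm above the bench, about 0.35 kg, a dark display strip on its front (-x) face, and in the middle of its top a small round disc key, 28 mm across. Origin: centre of the underside, z up
- top_round (a point): centre of the top face of that key; 47 mm above the bench while the key is up; moves down with the key
- key_round (a joint): how far that key is pushed down, m: 0 up (as at the start), 0.012 at its hard stop. It slides straight down against about 3 N, rising to 5 N near the stop, and stays where it is pushed; half way (more than 0.006) down it is set
- timer_square: loose one-key bench timer: grey box 56 x 56 mm, top plate 31 mm above the bench, about 0.35 kg, a dark display strip on its front (-x) face, and in the middle of its top a broad square key, 38 x 38 mm. Origin: centre of the underside, z up
- top_square (a point): centre of the top face of that key; 47 mm above the bench while the key is up; moves down with the key
- key_square (a joint): how far that key is pushed down, m: 0 up (as at the start), 0.012 at its hard stop. It slides straight down against about 3 N, rising to 5 N near the stop, and stays where it is pushed; half way (more than 0.006) down it is set
- timer_bar: loose one-key bench timer: grey box 56 x 56 mm, top plate 31 mm above the bench, about 0.35 kg, a dark display strip on its front (-x) face, and in the middle of its top a long narrow bar key, 14 mm (x) x 50 mm (y). Origin: centre of the underside, z up
- top_bar (a point): centre of the top face of that key; 47 mm above the bench while the key is up; moves down with the key
- key_bar (a joint): how far that key is pushed down, m: 0 up (as at the start), 0.012 at its hard stop. It slides straight down against about 3 N, rising to 5 N near the stop, and stays where it is pushed; half way (more than 0.006) down it is set
- timer_cross: loose one-key bench timer: grey box 56 x 56 mm, top plate 31 mm above the bench, about 0.35 kg, a dark display strip on its front (-x) face, and in the middle of its top a plus-shaped key of two crossed bars, each 12 x 44 mm; this timer is to be left alone. Origin: centre of the underside, z up
- top_cross (a point): centre of the top face of that key; 47 mm above the bench while the key is up; moves down with the key
- key_cross (a joint): how far that key is pushed down, m: 0 up (as at the start), 0.012 at its hard stop. It slides straight down against about 3 N, rising to 5 N near the stop, and stays where it is pushed; half way (more than 0.006) down it is set
- pier_corner (a point): fixed: the front right corner of the wall pier at the left end of the worktop, at bench height. The solid pier reaches from here 0.45 m toward +x, 0.85 m toward +y and up past the arm: keep the arm, the wrist and the gripper clear of it when swinging in over the bench
- trimmer_front (a point): fixed: middle of the front top edge of the plaster trimmer's work table, 0.17 m above the bench; the table is about 0.19 m wide (y) and the trimmer's 0.4 m high body begins 0.10 m behind this point, 0.28 m wide; go round it or over the table
- cast_a: bystander, loose: yellow plaster dental cast, 59 x 72 x 27 mm, in front of the trimmer. Origin: centre of the underside, z up
- cast_b: bystander, loose: blue-grey plaster dental cast, 56 x 68 x 26 mm, near the front edge on the left. Origin: centre of the underside, z up
- cast_c: bystander, loose: white plaster dental cast, 60 x 73 x 28 mm, near the front edge, just right of the middle. Origin: centre of the underside, z up
- jar_small: bystander, loose: small lidded jar, 40 mm across, 45 mm high, behind the work on the left. Origin: centre of the underside, z up
- wrench: bystander, loose: flat wrench, 148 x 28 x 6 mm, lying along x, left of the middle. Origin: centre of the underside, z up
- articulator: bystander, loose: small brass hinge articulator with two casts, 78 x 60 x 57 mm, farthest back on the left. Origin: centre of the underside, z up

How it is judged:
By the outcome, as a careful person would: the job done as asked, in the order asked, and still so for the second after the job is handed in, with the robot touching nothing.
It also fails if it takes over 50 s, if anything falls off the work surface, if the arm or the gripper's body presses on something with over 40 N, if the wrist force passes 120 N, or if a joint passes its speed limit or range.

### The arm

A 6-joint arm with a two-finger parallel gripper is mounted at the origin on a cart in front of the work surface, level with it; the furniture and walls round the work are solid. World frame = base frame: x ahead of the robot, y to its left, z up, the work surface at z = 0. Lengths are in m, angles in rad, forces in N, time in s.
With the tool pointing down it reaches from about 0.25 to 0.775 m from the base axis. Payload 4 kg.
Tool frame: the origin (TCP) lies between the finger pads; the fingertips stand 22 mm ahead of it and the grasp point (between the pads) lies 3 mm ahead of it; z points along the fingers, y is the line along which they close (so a half turn about z gives the same grasp; the last joint's range is limited). The gripper opens to 85 mm and grips with 20 to 120 N. Pads are 22 mm wide; open, the fingers measure 114 mm over their backs; the gripper's body (76 mm by 85 mm) begins 54 mm behind the grasp point. The pads swing forward as they close: fully open they stand 13 mm farther back than shut.
Start: joints at [-0.103, 0.087, 1.371, -0, 1.684, -0.103], TCP at [0.55, -0, 0.215] pointing down, gripper open.
Joint ranges: [-3.1, 3.1], [-0.76, 2.03], [0.27, 2.55], [-1.08, 4.22], [0.17, 2.65], [-2.57, 2.57]. Speed limits (rad/s): [2.79, 2.79, 3.14, 3.14, 3.14, 3.14].

### API

Orientations are given as a unit quaternion [w, x, y, z].
In Python, from bench import manip gives the robot as it stands.
- The arm moves only by the shell command python3 -m handwheel 'ROWS' [FORCE]. ROWS is JSON, a list of rows, each a list of 5 numbers: the closure in counts, from 0 (fully open) to 255 (shut), then the shift along the tool's x, y, z in m, then the turn about the tool's z in rad. A call has exactly 5 rows; each row shifts and turns the commanded pose from where the row before left it, along the tool's axes as they then stand; what a row does not reach is not made up. A row lasts 1/8 s, in which the tool goes at most 62.5 mm and 10.7 degrees, less where a joint would pass 70% of its speed; a pose out of reach is approached as far as the arm can. A call with a gripper value outside its range is refused whole. The fingers move at their own pace and stop on an object; FORCE is the grip in N (left out, the last holds). Time passes only in rows, so rows that do not move let the fingers close, or fill a call up. It gives the time, the measured TCP pose, the force, the opening and the grip force at its end, in the units of the state.
- manip.observe(): the state, without advancing time (a new reading comes with each control period).
- manip.read_camera(name): name is "scene" or "side" or "wrist"; returns a dict with "img" (480x640x3 uint8, red, green, blue), "range_z" (480x640 float32, m along the optical axis (not along the pixel's ray), 0 where there is no reading), "fx", "fy", "cx", "cy" (pixels), "world_to_cam" (4x4, takes a point from world to camera coordinates). Camera axes: x right, y up, looking along -z (the intrinsics and any distortion apply to the point x, -y, -z); pixel columns grow to the right and rows downward; lengths in m; the calibration is good to about 2 mm. A picture is of the moment at which its call begins.
- manip.hand_in(): hands the job in; it is judged then, once.
The state is a dict: "time_s": time; "joints": joint angles; "dq": joint speeds; "joint_efforts": joint torques, N m; "tool_pos": TCP position; "ee_rot": TCP orientation; "ft_force": force on the tool from outside, world axes, zero at the start; "wrist_torque": the same for the moment, N m; "opening": finger opening in m; "finger_force": force on a finger pad.
Only numpy, scipy, OpenCV 4.12 (cv2) and the standard library are available. Lean on these libraries where they do the work, as an engineer would, in place of code of your own. Each camera call takes 0.05 s, during which the arm holds its last target. There are 200 camera calls.

## Working session

There is one attempt and no reset: what is moved stays moved. The work goes in short steps, Python scripts to look and compute and a shell command to move; the robot and the scene stay as the last step left them, time stands still between calls to the robot, and variables do not carry over. Pictures are saved under pics/ and viewed, at most 10 in all, crops included, and the job is handed in when it is done.

```bash
mkdir -p pics
python3 - <<'E'
from bench import manip
import cv2,numpy as np
print(manip.observe())
for n in("scene","side","wrist"):
    c=manip.read_camera(n);np.savez(f"{n}.npz",**{k:v for k,v in c.items()})
    cv2.imwrite(f"pics/{n}.png",c["img"][:,:,::-1]);print(n,np.linalg.inv(c["world_to_cam"]).round(3).tolist(),c["fx"],[k for k in c])
E
```

```text
{'time_s': 0.0, 'joints': array([-1.03106021e-01,  8.79734066e-02,  1.37227158e+00,  2.00580124e-05,
        1.68362047e+00, -1.03087651e-01]), 'dq': array([-9.14332143e-04,  2.99647302e-03, -8.36388302e-04, -3.73631215e-05,
        1.35997542e-04, -4.79610870e-04]), 'joint_efforts': array([ 4.64244640e-04, -3.51862407e+01, -3.13276148e+01,  2.58579206e-05,
        1.07225846e-02,  9.27783418e-06]), 'tool_pos': array([5.49456575e-01, 5.51313945e-05, 2.13920334e-01]), 'ee_rot': array([-0.00088827,  0.70711203,  0.70710062, -0.00070886]), 'ft_force': array([ 0.31229777,  0.03748037, -1.04743646]), 'wrist_torque': array([ 0.01123443, -0.02810644, -0.07580073]), 'finger_force': 0.0, 'opening': 0.08535214451690792}
scene [[0.703, 0.522, -0.484, 0.041], [-0.711, 0.533, -0.458, -0.511], [0.019, 0.666, 0.746, 0.915], [0.0, 0.0, 0.0, 1.0]] 453.5846606566915 ['img', 'range_z', 'fx', 'fy', 'cx', 'cy', 'world_to_cam']
side [[-0.959, 0.109, -0.262, 0.254], [-0.283, -0.428, 0.858, 0.93], [-0.018, 0.897, 0.442, 0.609], [0.0, 0.0, 0.0, 1.0]] 480.78805608004245 ['img', 'range_z', 'fx', 'fy', 'cx', 'cy', 'world_to_cam']
wrist [[1.0, -0.002, 0.002, 0.551], [0.001, 0.955, 0.297, 0.075], [-0.002, -0.297, 0.955, 0.373], [0.0, 0.0, 0.0, 1.0]] 346.1988473843836 ['img', 'range_z', 'fx', 'fy', 'cx', 'cy', 'world_to_cam']
```

View pics/scene.png

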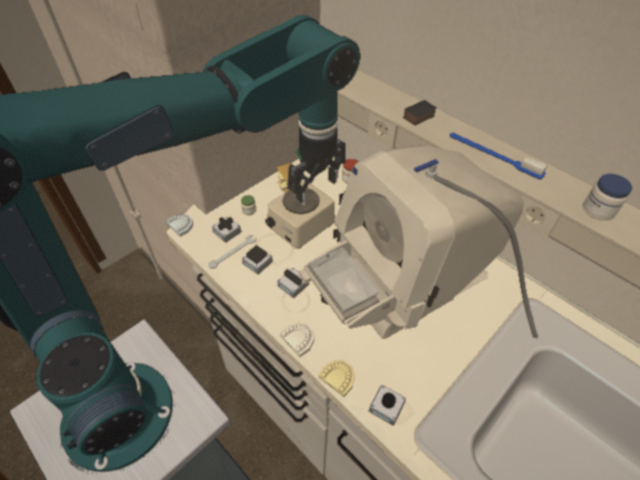

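View pics/side.png

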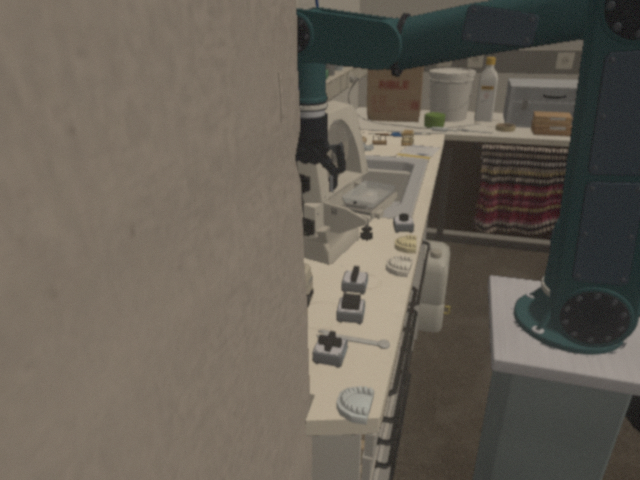

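View pics/wrist.png

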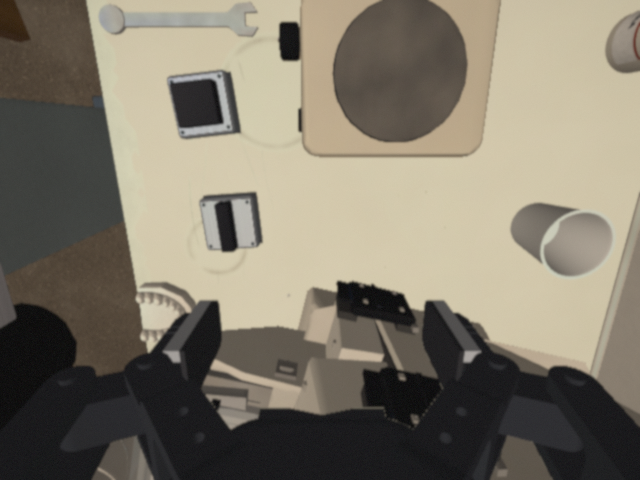

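Scene view: round-key timer at (388,402), bar at (293,280), square at (257,258), cross at (227,228). The wrist view also shows square (200,103) and bar (228,226).

```bash
cat > loc.py <<'E'
import numpy as np,cv2
def loc(c,u,v,r,zp=.047,thr=60):
    g=c["img"].max(2);T=np.linalg.inv(c["world_to_cam"])
    m=(g<thr).astype(np.uint8)
    w=np.zeros_like(m);cv2.circle(w,(u,v),r,1,-1);m&=w
    n,l,s,_=cv2.connectedComponentsWithStats(m)
    lab=l[v,u] or 1+np.argmax(s[1:,4]);yy,xx=np.nonzero(l==lab)
    d=c["range_z"][yy,xx]
    ray=np.c_[(xx-c["cx"])/c["fx"],-(yy-c["cy"])/c["fy"],-np.ones(len(xx))]
    P=(ray*d[:,None])@T[:3,:3].T+T[:3,3]
    R=ray@T[:3,:3].T; k=(zp-T[2,3])/R[:,2]; Q=T[:3,3]+R*k[:,None]
    t=np.abs(P[:,2]-zp)<.005
    q=Q[t,:2].astype(np.float32)
    rect=cv2.minAreaRect(q*1000) if len(q)>4 else None
    return len(xx),t.sum(),np.percentile(P[:,2],[5,50,95]).round(4),Q[t,:2].mean(0).round(4),rect
E
python3 - <<'E'
import numpy as np
from loc import loc
for n,L in {"scene":dict(round=(388,401,14),bar=(293,276,17),square=(257,254,17),cross=(227,224,17)),"wrist":dict(square=(197,103,45),bar=(228,226,40)),"side":dict(round=(403,217,9),bar=(354,273,15),square=(350,302,17),cross=(330,342,17))}.items():
    c=dict(np.load(n+".npz"))
    for k,a in L.items(): print(n,k,*loc(c,*a))
c=dict(np.load("scene.npz"));T=np.linalg.inv(c["world_to_cam"])
for u,v in[(388,402),(382,417),(337,378),(297,338),(345,310),(380,300),(410,330),(350,280),(335,222),(300,240),(415,420)]:
    d=float(c["range_z"][v,u]);print(u,v,(T@[(u-c["cx"])/c["fx"]*d,-(v-c["cy"])/c["fy"]*d,-d,1])[:3].round(3))
E
```

```text
scene round 128 126 [0.0435 0.047  0.0493] [ 0.3853 -0.3692] ((385.4824523925781, -369.2430419921875), (24.144556045532227, 21.352970123291016), 39.71649169921875)
scene bar 2 2 [0.045  0.046  0.0471] [ 0.4552 -0.0231] None
scene square 6 6 [0.0442 0.0456 0.0478] [0.4313 0.0765] ((431.3190002441406, 76.49421691894531), (1.3619649410247803, 14.664690017700195), 79.58164978027344)
scene cross 69 64 [0.0416 0.046  0.0488] [0.4449 0.2278] ((445.1613464355469, 228.57974243164062), (28.523269653320312, 24.374561309814453), 45.68787384033203)
wrist square 1912 1845 [0.0448 0.047  0.0483] [0.4398 0.0983] ((439.80450439453125, 98.09124755859375), (37.71644973754883, 36.51679229736328), 5.752926826477051)
wrist bar 724 658 [0.0398 0.0466 0.0479] [ 0.4567 -0.0138] ((456.7838439941406, -14.259069442749023), (13.708592414855957, 48.834800720214844), 3.8166418075561523)
side round 31 18 [0.0367 0.0428 0.0482] [ 0.3861 -0.3519] ((386.2577819824219, -351.43194580078125), (18.007972717285156, 14.257643699645996), 14.045458793640137)
side bar 27 18 [0.0372 0.0456 0.0483] [ 0.4514 -0.0021] ((452.2497253417969, -4.565473556518555), (5.641530513763428, 40.99162673950195), 7.544570446014404)
side square 109 81 [0.0371 0.0459 0.0489] [0.4357 0.1123] ((435.203369140625, 110.9217758178711), (29.755374908447266, 35.76799011230469), 7.596152305603027)
side cross 153 112 [0.0371 0.0457 0.0483] [0.4445 0.2459] ((444.75457763671875, 245.16526794433594), (29.74708366394043, 30.82254981994629), 46.79433822631836)
388 402 [ 0.381 -0.371  0.049]
382 417 [ 0.361 -0.377  0.021]
337 378 [ 0.358 -0.26   0.017]
297 338 [ 0.36  -0.136  0.02 ]
345 310 [ 0.405 -0.226  0.186]
380 300 [ 0.496 -0.242  0.14 ]
410 330 [ 0.564 -0.294  0.001]
350 280 [ 0.472 -0.179  0.171]
335 222 [ 0.544 -0.066  0.202]
300 240 [0.545 0.05  0.046]
415 420 [ 0.41  -0.424  0.001]
```

```bash
python3 -m handwheel '[[255,0,-0.05,0,0],[255,0,-0.05,0,0],[255,0,-0.05,0,0],[255,-0.04,-0.02,0,0],[255,-0.05,0,0,0]]' 20 && python3 -m handwheel '[[255,-0.05,0,0,0],[255,-0.05,0,0,0],[255,-0.05,0,0,0],[255,-0.05,0,0,0],[255,-0.05,0,0,0]]'
```

```text
time_s: 0.78
tool_pos: [0.3788, -0.09, 0.2154]
ee_rot: [0.001, 0.706, 0.708, 0.001]
ft_force: [1.6, -0.4, 0.0]
opening: 0.0001
finger_force: 0.0
time_s: 1.4
tool_pos: [0.3797, -0.3415, 0.2148]
ee_rot: [-0.0, 0.707, 0.707, 0.0]
ft_force: [0.7, 0.2, 1.0]
opening: 0.0003
finger_force: 0.0
```

Run:
```python
from bench import manip
import cv2
c=manip.read_camera("wrist");cv2.imwrite("pics/w2.png",c["img"][:,:,::-1])
import numpy as np;np.savez("w2.npz",**c);s=manip.observe();print(s["tool_pos"],s["ee_rot"],s["ft_force"],s["opening"])
P=c["world_to_cam"]@[.385,-.369,.047,1];print(c["fx"]*P[0]/-P[2]+c["cx"],c["cy"]+c["fy"]*P[1]/P[2])
```

```text
[ 0.37886714 -0.34733021  0.21366649] [ 0.00088424  0.70884856  0.70535684 -0.00215787] [ 0.78351573 -5.23304252  0.15021273] -0.00013566204273992042
325.5570720552502 239.31167001717884
```

View pics/w2.png

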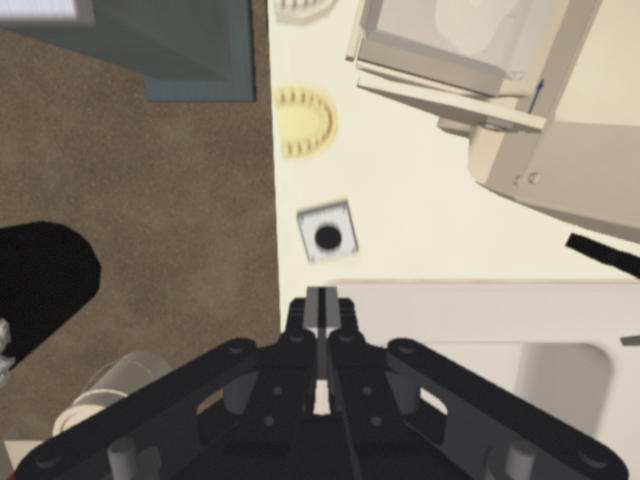

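The wrist view shows the round key at about (328,237), close to the predicted pixel. The shut fingertips are at (322,290).

Run:
```python
import numpy as np
from loc import loc
print(*loc(dict(np.load("w2.npz")),328,237,22))
from bench import manip;print(manip.observe()["tool_pos"])
```

```text
390 389 [0.0456 0.0468 0.0478] [ 0.3872 -0.367 ] ((386.9370422363281, -366.6984558105469), (22.776498794555664, 20.66021156311035), 0.0386107861995697)
[ 0.37886714 -0.34733021  0.21366649]
```

```bash
python3 -m handwheel '[[255,-0.027,0.007,0,0],[255,0,0,0.045,0],[255,0,0,0.045,0],[255,0,0,0.035,0],[255,0,0,0,0]]'
python3 - <<'E'
from bench import manip
import numpy as np
from loc import loc
c=manip.read_camera("wrist")
s=manip.observe();print(s["tool_pos"],s["ft_force"])
P=c["world_to_cam"]@[.387,-.367,.047,1];u,v=(c["fx"]*P[0]/-P[2]+c["cx"],c["cy"]+c["fy"]*P[1]/P[2]);print(u,v)
import cv2;cv2.imwrite("pics/w3.png",c["img"][:,:,::-1])
E
```

```text
time_s: 2.08
tool_pos: [0.3851, -0.3646, 0.0862]
ee_rot: [-0.004, 0.707, 0.707, 0.0]
ft_force: [-0.7, -0.1, -0.4]
opening: 0.0003
finger_force: 0.0
[ 0.38639838 -0.3660939   0.08904351] [ 0.07272625 -0.27012876  0.58337576]
322.87922882009156 263.67803914713966
```

View pics/w3.png

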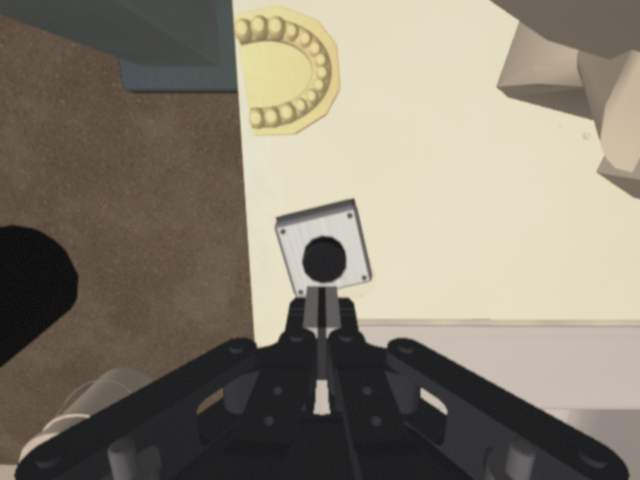

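The key is at (324,260), just ahead of the fingertips along the camera's line of sight and aligned within 2 mm. Now I press down in small steps.

```bash
python3 -m handwheel '[[255,0,0.001,0.015,0],[255,0,0,0.006,0],[255,0,0,0.003,0],[255,0,0,0.002,0],[255,0,0,0.002,0]]'; python3 -m handwheel '[[255,0,0,0,0],[255,0,0,0.001,0],[255,0,0,0.001,0],[255,0,0,0,0],[255,0,0,0,0]]'
python3 - <<'E'
from bench import manip
import numpy as np
a=[]
for i in range(3):
    manip.read_camera("wrist");s=manip.observe();a.append(np.r_[s["tool_pos"],s["ft_force"]])
print(np.mean(a,0).round(4))
E
```

```text
time_s: 2.75
tool_pos: [0.3882, -0.3672, 0.0624]
ee_rot: [0.0, 0.707, 0.707, -0.0]
ft_force: [0.4, -0.1, -0.1]
opening: -0.0002
finger_force: 0.0
time_s: 3.38
tool_pos: [0.388, -0.367, 0.0601]
ee_rot: [0.0, 0.707, 0.707, 0.0]
ft_force: [0.1, 0.1, 0.5]
opening: 0.0001
finger_force: 0.0
[ 0.3881 -0.367   0.0602  0.4759 -0.3483 -0.4698]
```

```bash
cat > kh.py <<'E'
import numpy as np,cv2
def kh(c,x,y,zs=(.031,.035,.041,.047)):
    "height of points close to (x,y)"
    T=np.linalg.inv(c["world_to_cam"]);v,u=np.mgrid[:480,:640];d=c["range_z"]
    P=np.stack([(u-c["cx"])/c["fx"]*d,-(v-c["cy"])/c["fy"]*d,-d],-1)@T[:3,:3].T+T[:3,3]
    g=c["img"].max(2);out=[]
    for name,r0,r1,dark in(("key",0,.012,1),("plate",.017,.024,0)):
        r=np.hypot(P[...,0]-x,P[...,1]-y);m=(r>=r0)&(r<r1)&(P[...,2]<.06)&(P[...,2]>.02)&((g<60) if dark else (g>120))
        out.append((name,m.sum(),np.percentile(P[m][:,2],[10,50,90]).round(4) if m.any() else None))
    return out
E
python3 - <<'E'
from bench import manip
import cv2,numpy as np
from kh import kh
print(kh(dict(np.load("w2.npz")),.387,-.367))
for n in("wrist","scene"):
    c=manip.read_camera(n);print(n,kh(c,.387,-.367))
    if n=="wrist":cv2.imwrite("pics/w4.png",c["img"][100:400,150:500,::-1])
E
```

```text
[('key', np.int64(389), array([0.0459, 0.0468, 0.0476])), ('plate', np.int64(780), array([0.0297, 0.0306, 0.0315]))]
wrist [('key', np.int64(1136), array([0.0462, 0.0469, 0.0477])), ('plate', np.int64(2029), array([0.0299, 0.0307, 0.0315]))]
scene [('key', np.int64(58), array([0.0445, 0.0474, 0.0487])), ('plate', np.int64(148), array([0.0287, 0.031 , 0.033 ]))]
```

View pics/w4.png

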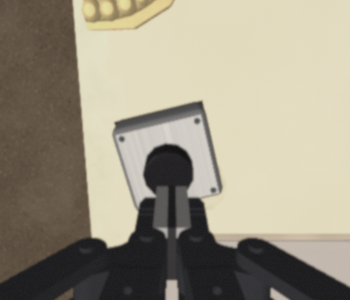

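The key is still up, with its top at 47 mm, so the tips haven't touched it. I'll keep descending in small steps until the force shows.

```bash
for i in 1; do python3 -m handwheel '[[255,0,0,0.001,0],[255,0,0,0,0],[255,0,0,0.001,0],[255,0,0,0,0],[255,0,0,0,0]]'; done
python3 - <<'E'
from bench import manip
import numpy as np
from kh import kh
c=manip.read_camera("wrist");print(kh(c,.387,-.367),manip.observe()["ft_force"],manip.observe()["tool_pos"])
# finger tip heights from depth
T=np.linalg.inv(c["world_to_cam"]);v,u=np.mgrid[:480,:640];d=c["range_z"]
P=np.stack([(u-c["cx"])/c["fx"]*d,-(v-c["cy"])/c["fy"]*d,-d],-1)@T[:3,:3].T+T[:3,3]
for r in range(270,345,6): print(r,P[r,313].round(4),P[r,330].round(4))
E
```

```text
time_s: 4.25
tool_pos: [0.388, -0.367, 0.0581]
ee_rot: [0.0, 0.707, 0.707, 0.0]
ft_force: [-0.3, 0.4, 0.2]
opening: -0.0004
finger_force: 0.0
[('key', np.int64(1107), array([0.0461, 0.0469, 0.0477])), ('plate', np.int64(2045), array([0.03  , 0.0307, 0.0315]))] [-0.01880856 -0.27328345 -0.32078867] [ 0.38805651 -0.36701505  0.05815194]
270 [ 0.3848 -0.3619  0.0479] [ 0.3939 -0.3627  0.0459]
276 [ 0.3848 -0.3655  0.0474] [ 0.3939 -0.3656  0.0473]
282 [ 0.3848 -0.3695  0.0463] [ 0.3939 -0.3686  0.0481]
288 [ 0.3857 -0.3564  0.0811] [ 0.393  -0.3567  0.0805]
294 [ 0.3858 -0.3568  0.0861] [ 0.3929 -0.3565  0.0866]
300 [ 0.3859 -0.357   0.0911] [ 0.3927 -0.3564  0.0922]
306 [ 0.386  -0.3566  0.0967] [ 0.3926 -0.3571  0.0959]
312 [ 0.3862 -0.3561  0.1024] [ 0.3925 -0.3573  0.1002]
318 [ 0.3862 -0.3565  0.106 ] [ 0.3924 -0.3569  0.1052]
324 [ 0.3863 -0.3561  0.1106] [ 0.3923 -0.3563  0.1103]
330 [ 0.3863 -0.3584  0.1108] [ 0.3923 -0.3588  0.1101]
336 [ 0.3865 -0.3555  0.1189] [ 0.3921 -0.3565  0.1175]
342 [ 0.3866 -0.3556  0.1221] [ 0.392  -0.3558  0.1218]
```

Run:
```python
from bench import manip
import cv2,numpy as np
c=manip.read_camera("scene");P=c["world_to_cam"]@[.388,-.367,.047,1];u,v=int(c["fx"]*P[0]/-P[2]+c["cx"]),int(c["cy"]+c["fy"]*P[1]/P[2])
x0,y0=u-60,max(0,v-70);im=c["img"][y0:v+40,x0:u+60,::-1];print(u,v,x0,y0)
cv2.imwrite("pics/s5.png",cv2.resize(im,None,fx=5,fy=5,interpolation=cv2.INTER_CUBIC))
```

```text
388 398 328 328
```

View pics/s5.png

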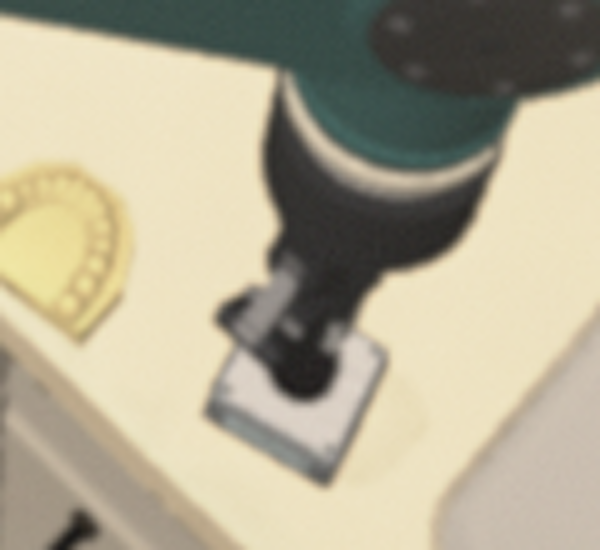

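The wrist depth puts the visible end of the fingers about 30 mm above the key, and the scene view agrees they're still in the air. I'll descend in measured steps.

```bash
cat > tip.py <<'E'
from bench import manip
import numpy as np,sys
from kh import kh
x,y=map(float,sys.argv[1:3])
c=manip.read_camera("wrist");s=manip.observe()
T=np.linalg.inv(c["world_to_cam"]);v,u=np.mgrid[:480,:640];d=c["range_z"]
P=np.stack([(u-c["cx"])/c["fx"]*d,-(v-c["cy"])/c["fy"]*d,-d],-1)@T[:3,:3].T+T[:3,3]
tp=s["tool_pos"];m=(abs(P[...,0]-tp[0])<.008)&(abs(P[...,1]-tp[1]-.0105)<.004)&(P[...,2]>.055)&(v>265)&(v<345)
print("tcp",tp.round(4),"F",s["ft_force"].round(2),"visible finger low end",P[m][:,2].min().round(4) if m.any() else None,kh(c,x,y))
E
python3 -m handwheel '[[255,0,0,0.004,0],[255,0,0,0.003,0],[255,0,0,0.003,0],[255,0,0,0,0],[255,0,0,0,0]]'; python3 tip.py .387 -.367
```

```text
time_s: 4.97
tool_pos: [0.388, -0.367, 0.0482]
ee_rot: [0.0, 0.707, 0.707, 0.0]
ft_force: [0.6, -1.0, -0.5]
opening: -0.0001
finger_force: 0.0
tcp [ 0.3881 -0.3671  0.0482] F [0.43 0.55 0.71] visible finger low end 0.068 [('key', np.int64(939), array([0.0462, 0.0469, 0.0477])), ('plate', np.int64(2083), array([0.03  , 0.0308, 0.0315]))]
```

```bash
python3 -m handwheel '[[255,0,0,0.005,0],[255,0,0,0.005,0],[255,0,0,0.003,0],[255,0,0,0,0],[255,0,0,0,0]]'; python3 tip.py .387 -.367;  python3 -m handwheel '[[255,0,0,0.002,0],[255,0,0,0.001,0],[255,0,0,0.001,0],[255,0,0,0.001,0],[255,0,0,0,0]]'; python3 tip.py .387 -.367
```

```text
time_s: 5.65
tool_pos: [0.3881, -0.3671, 0.0352]
ee_rot: [0.0, 0.707, 0.707, 0.0]
ft_force: [-0.5, -0.5, -0.4]
opening: 0.0001
finger_force: 0.0
tcp [ 0.3881 -0.3671  0.0353] F [ 0.45  0.65 -0.7 ] visible finger low end 0.0552 [('key', np.int64(591), array([0.0462, 0.047 , 0.0552])), ('plate', np.int64(2227), array([0.03  , 0.0308, 0.0315]))]
time_s: 6.32
tool_pos: [0.3881, -0.367, 0.0304]
ee_rot: [0.0, 0.707, 0.707, 0.0]
ft_force: [-1.1, 0.4, 2.4]
opening: -0.0002
finger_force: 1.2
tcp [ 0.388  -0.367   0.0304] F [-0.2   0.39  1.96] visible finger low end 0.055 [('key', np.int64(518), array([0.0459, 0.0469, 0.058 ])), ('plate', np.int64(2326), array([0.03  , 0.0307, 0.0315]))]
```

Contact is at TCP z ≈ 0.0305. Pressing about 9 mm from there.

```bash
python3 -m handwheel '[[255,0,0,0.001,0],[255,0,0,0.001,0],[255,0,0,0.001,0],[255,0,0,0.001,0],[255,0,0,0,0]]'; python3 tip.py .387 -.367;  python3 -m handwheel '[[255,0,0,0.001,0],[255,0,0,0.001,0],[255,0,0,0.001,0],[255,0,0,0.001,0],[255,0,0,0,0]]'; python3 tip.py .387 -.367
```

```text
time_s: 7.0
tool_pos: [0.388, -0.367, 0.026]
ee_rot: [0.0, 0.707, 0.707, 0.0]
ft_force: [-2.1, 0.1, 2.7]
opening: 0.0
finger_force: 1.4
tcp [ 0.388 -0.367  0.026] F [-1.16  1.03  1.96] visible finger low end 0.055 [('key', np.int64(654), array([0.0415, 0.0428, 0.0579])), ('plate', np.int64(2439), array([0.03  , 0.0308, 0.0315]))]
time_s: 7.68
tool_pos: [0.3881, -0.367, 0.022]
ee_rot: [0.0, 0.707, 0.707, 0.0]
ft_force: [-0.9, 1.1, 3.5]
opening: -0.0001
finger_force: 1.6
tcp [ 0.3881 -0.367   0.022 ] F [-0.79  0.35  3.45] visible finger low end 0.055 [('key', np.int64(759), array([0.0375, 0.0458, 0.0578])), ('plate', np.int64(2518), array([0.03  , 0.0307, 0.0315]))]
```

```bash
python3 -m handwheel '[[255,0,0,0.001,0],[255,0,0,0,0],[255,0,0,-0.01,0],[255,0,0,-0.04,0],[255,0,0,-0.05,0]]'; python3 -m handwheel '[[255,0,0,-0.05,0],[255,0,0,-0.04,0],[255,0,0,0,0],[255,0,-0.02,0,0],[255,0,0,0,0]]'; python3 tip.py .387 -.367
```

```text
time_s: 8.35
tool_pos: [0.3874, -0.3663, 0.1208]
ee_rot: [-0.002, 0.707, 0.707, 0.0]
ft_force: [0.3, -1.1, -0.2]
opening: 0.0001
finger_force: 0.0
time_s: 8.98
tool_pos: [0.366, -0.3664, 0.2092]
ee_rot: [-0.002, 0.708, 0.707, 0.0]
ft_force: [0.8, -0.3, -0.9]
opening: -0.0004
finger_force: 0.0
tcp [ 0.3667 -0.3664  0.2093] F [ 0.82 -0.03 -0.79] visible finger low end 0.2292 [('key', np.int64(423), array([0.0361, 0.037 , 0.038 ])), ('plate', np.int64(889), array([0.0297, 0.0306, 0.0315]))]
```

The round key is down 10 mm. Next, swing to the square key at about (0.44, 0.098).

```bash
python3 -m handwheel '[[255,0.05,0,0,0],[255,0.05,0,0,0],[255,0.05,0,0,0],[255,0.05,0,0,0],[255,0.05,0,0,0]]'; python3 -m handwheel '[[255,0.05,0,0,0],[255,0.05,0.02,0,0],[255,0.05,0.025,0,0],[255,0.05,0.025,0,0],[255,0.014,0.003,0,0]]';python3 -m handwheel '[[255,0,0,0.045,0],[255,0,0,0.045,0],[255,0,0,0.04,0],[255,0,0,0,0],[255,0,0,0,0]]'; python3 tip.py .44 .098;  python3 - <<'E'
from bench import manip
import cv2,numpy as np
from loc import loc
c=manip.read_camera("wrist");print(c["img"].shape);np.savez("w6.npz",**c)
P=c["world_to_cam"]@[.44,.098,.047,1];u,v=(c["fx"]*P[0]/-P[2]+c["cx"],c["cy"]+c["fy"]*P[1]/P[2]);print(u,v)
print(*loc(c,int(u),int(v)-6,45))
cv2.imwrite("pics/w6.png",c["img"][:,:,::-1])
E
```

```text
time_s: 9.65
tool_pos: [0.3674, -0.1153, 0.21]
ee_rot: [-0.001, 0.707, 0.707, 0.0]
ft_force: [0.7, 0.6, 0.5]
opening: -0.0001
finger_force: 0.0
time_s: 10.28
tool_pos: [0.441, 0.0994, 0.2096]
ee_rot: [-0.001, 0.706, 0.709, -0.001]
ft_force: [-0.4, 0.2, 0.3]
opening: 0.0001
finger_force: 0.0
time_s: 10.9
tool_pos: [0.4418, 0.0966, 0.0825]
ee_rot: [0.001, 0.707, 0.707, 0.001]
ft_force: [0.8, -0.5, 0.2]
opening: 0.0002
finger_force: 0.0
tcp [0.4425 0.0967 0.0833] F [0.05 0.45 1.13] visible finger low end 0.1024 [('key', np.int64(1175), array([0.0461, 0.0469, 0.0477])), ('plate', np.int64(628), array([0.0299, 0.0308, 0.0322]))]
(480, 640, 3)
314.9989915168114 259.32519946343325
3740 3513 [0.0442 0.0469 0.0481] [0.4382 0.1002] ((438.0224304199219, 99.6424789428711), (36.47536087036133, 38.61745834350586), 5.590465545654297)
```

View pics/w6.png

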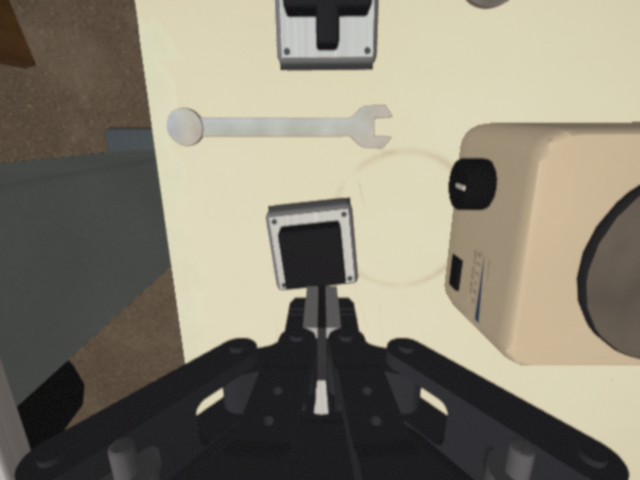

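The square key's centre is at about (312,255), which is (0.438, 0.099). Shift −4 mm in x and +2 mm in y, then press.

```bash
python3 -m handwheel '[[255,0.002,-0.004,0,0],[255,0,0,0.025,0],[255,0,0,0.02,0],[255,0,0,0.004,0],[255,0,0,0,0]]'; python3 tip.py .438 .099;  python3 -m handwheel '[[255,0,0,0.002,0],[255,0,0,0.001,0],[255,0,0,0.001,0],[255,0,0,0.001,0],[255,0,0,0.001,0]]'; python3 tip.py .438 .099
```

```text
time_s: 11.62
tool_pos: [0.4374, 0.0991, 0.0329]
ee_rot: [0.0, 0.707, 0.707, 0.0]
ft_force: [-0.3, 0.1, 0.3]
opening: -0.0003
finger_force: 0.0
tcp [0.4378 0.0991 0.0333] F [1.26 0.31 0.2 ] visible finger low end 0.055 [('key', np.int64(528), array([0.0463, 0.0472, 0.0579])), ('plate', np.int64(964), array([0.03  , 0.0308, 0.0318]))]
time_s: 12.3
tool_pos: [0.4379, 0.0991, 0.0266]
ee_rot: [0.001, 0.707, 0.707, 0.001]
ft_force: [2.5, 0.7, 3.5]
opening: 0.0001
finger_force: 1.8
tcp [0.4378 0.0991 0.0264] F [2.15 0.48 3.72] visible finger low end 0.0551 [('key', np.int64(622), array([0.0421, 0.0436, 0.0581])), ('plate', np.int64(1068), array([0.03  , 0.0307, 0.0315]))]
```

Now 6 mm more, then lift to z ≈ 0.21.

```bash
python3 -m handwheel '[[255,0,0,0.001,0],[255,0,0,0.001,0],[255,0,0,0.001,0],[255,0,0,0.001,0],[255,0,0,0.001,0]]'; python3 -m handwheel '[[255,0,0,0.001,0],[255,0,0,0,0],[255,0,0,-0.01,0],[255,0,0,-0.04,0],[255,0,0,-0.05,0]]'; python3 -m handwheel '[[255,0,0,-0.05,0],[255,0,0,-0.04,0],[255,0,0,0,0],[255,0,0,0,0],[255,0,0,0,0]]'; python3 tip.py .438 .099
```

```text
time_s: 12.98
tool_pos: [0.4374, 0.099, 0.0213]
ee_rot: [0.0, 0.707, 0.707, 0.0]
ft_force: [3.0, 1.0, 4.3]
opening: -0.0003
finger_force: 2.2
time_s: 13.6
tool_pos: [0.4337, 0.0987, 0.1187]
ee_rot: [-0.003, 0.707, 0.707, -0.003]
ft_force: [1.0, -0.2, -0.4]
opening: -0.0001
finger_force: 0.0
time_s: 14.22
tool_pos: [0.4355, 0.0988, 0.2078]
ee_rot: [-0.002, 0.707, 0.707, -0.002]
ft_force: [0.4, 0.8, 1.1]
opening: 0.0001
finger_force: 0.0
tcp [0.4358 0.0989 0.208 ] F [ 0.18 -0.39  0.18] visible finger low end 0.2277 [('key', np.int64(457), array([0.0353, 0.0361, 0.037 ])), ('plate', np.int64(426), array([0.0298, 0.0309, 0.0342]))]
```

The square key is down 11 mm. Next the bar at about (0.457, −0.014).

```bash
python3 -m handwheel '[[255,-0.04,0.01,0,0],[255,-0.04,0.01,0,0],[255,-0.033,0,0,0],[255,0,0,0,0],[255,0,0,0.04,0]]'; python3 -m handwheel '[[255,0,0,0.045,0],[255,0,0,0.04,0],[255,0,0,0,0],[255,0,0,0,0],[255,0,0,0,0]]'; python3 tip.py .457 -.014;  python3 - <<'E'
from bench import manip
import cv2,numpy as np
from loc import loc
c=manip.read_camera("wrist")
P=c["world_to_cam"]@[.457,-.014,.047,1];u,v=(c["fx"]*P[0]/-P[2]+c["cx"],c["cy"]+c["fy"]*P[1]/P[2]);print(u,v)
print(*loc(c,int(u),int(v)-10,45))
cv2.imwrite("pics/w7.png",c["img"][:,:,::-1])
E
```

```text
time_s: 14.9
tool_pos: [0.4591, -0.014, 0.1724]
ee_rot: [0.002, 0.707, 0.707, 0.002]
ft_force: [1.0, -1.0, 0.6]
opening: 0.0002
finger_force: 0.0
time_s: 15.52
tool_pos: [0.4587, -0.014, 0.0875]
ee_rot: [0.002, 0.707, 0.707, 0.001]
ft_force: [-0.0, -0.4, 0.6]
opening: 0.0001
finger_force: 0.0
tcp [ 0.4585 -0.0141  0.0873] F [ 0.62 -0.17  0.1 ] visible finger low end 0.1075 [('key', np.int64(683), array([0.0461, 0.0469, 0.0476])), ('plate', np.int64(1475), array([0.0299, 0.0307, 0.0315]))]
316.5730920850585 258.7464204286632
1413 1305 [0.0449 0.0468 0.0484] [ 0.4548 -0.0104] ((454.8175964355469, -10.95914077758789), (12.398305892944336, 42.302371978759766), 3.994431495666504)
```

View pics/w7.png

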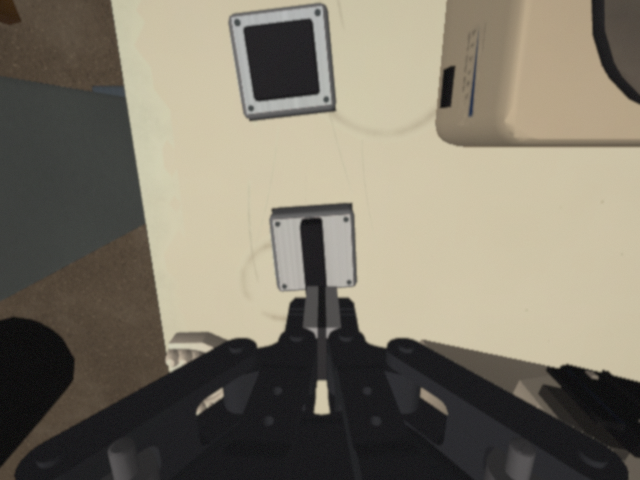

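The bar's centre is at about (314,252), at x ≈ 0.455, and its lower end is hidden by the fingers. Shift −3.5 mm in x, then press.

```bash
python3 -m handwheel '[[255,0.001,-0.0035,0,0],[255,0,0,0.03,0],[255,0,0,0.02,0],[255,0,0,0.004,0],[255,0,0,0,0]]'; python3 tip.py .455 -.013;  python3 -m handwheel '[[255,0,0,0.002,0],[255,0,0,0.001,0],[255,0,0,0.001,0],[255,0,0,0.001,0],[255,0,0,0.001,0]]'; python3 tip.py .455 -.013
```

```text
time_s: 16.25
tool_pos: [0.4538, -0.0131, 0.0317]
ee_rot: [0.0, 0.707, 0.707, 0.0]
ft_force: [0.7, 0.0, -0.1]
opening: 0.0002
finger_force: 0.0
tcp [ 0.4542 -0.0131  0.0321] F [ 0.94  0.08 -0.49] visible finger low end 0.055 [('key', np.int64(345), array([0.0457, 0.0469, 0.0586])), ('plate', np.int64(1889), array([0.03  , 0.0308, 0.0315]))]
time_s: 16.92
tool_pos: [0.4545, -0.0132, 0.0257]
ee_rot: [0.001, 0.707, 0.707, 0.001]
ft_force: [1.9, 0.4, 4.0]
opening: -0.0002
finger_force: 1.8
tcp [ 0.4545 -0.0132  0.0255] F [2.49 0.1  3.49] visible finger low end 0.055 [('key', np.int64(506), array([0.0413, 0.0509, 0.0583])), ('plate', np.int64(1999), array([0.03  , 0.0308, 0.0315]))]
```

```bash
python3 -m handwheel '[[255,0,0,0.001,0],[255,0,0,0.001,0],[255,0,0,0.001,0],[255,0,0,0.001,0],[255,0,0,0.001,0]]'; python3 -m handwheel '[[255,0,0,0,0],[255,0,0,0,0],[255,0,0,-0.01,0],[255,0,0,-0.04,0],[255,0,0,-0.05,0]]'; python3 -m handwheel '[[255,0,0,-0.05,0],[255,0,0,-0.04,0],[255,0,0,0,0],[255,0,0,0,0],[255,0,0,0,0]]'; python3 tip.py .455 -.013
python3 - <<'E'
from bench import manip
from kh import kh
c=manip.read_camera("scene")
for k,p in dict(round=(.387,-.367),cross=(.445,.235),sq=(.438,.099)).items(): print(k,kh(c,*p))
c=manip.read_camera("wrist");print(kh(c,.438,.099))
E
```

```text
time_s: 17.6
tool_pos: [0.4539, -0.0131, 0.0203]
ee_rot: [0.0, 0.707, 0.707, 0.0]
ft_force: [3.5, -1.2, 5.0]
opening: -0.0001
finger_force: 2.3
time_s: 18.23
tool_pos: [0.4503, -0.0125, 0.1187]
ee_rot: [-0.004, 0.707, 0.707, -0.003]
ft_force: [0.4, 0.1, 1.0]
opening: -0.0
finger_force: 0.0
time_s: 18.85
tool_pos: [0.452, -0.0128, 0.2077]
ee_rot: [-0.002, 0.707, 0.707, -0.002]
ft_force: [0.2, 0.4, -0.1]
opening: 0.0002
finger_force: 0.0
tcp [ 0.4523 -0.0128  0.208 ] F [0.14 0.17 0.17] visible finger low end 0.227 [('key', np.int64(251), array([0.0352, 0.036 , 0.0369])), ('plate', np.int64(721), array([0.0297, 0.0306, 0.0316]))]
round [('key', np.int64(100), array([0.0352, 0.0372, 0.0393])), ('plate', np.int64(227), array([0.0291, 0.0307, 0.0329]))]
cross [('key', np.int64(39), array([0.0433, 0.0461, 0.0477])), ('plate', np.int64(64), array([0.028 , 0.0311, 0.0355]))]
sq [('key', np.int64(6), array([0.0347, 0.036 , 0.0383])), ('plate', np.int64(50), array([0.0288, 0.0316, 0.0343]))]
[('key', np.int64(627), array([0.0354, 0.0364, 0.0373])), ('plate', np.int64(582), array([0.03  , 0.031 , 0.0347]))]
```

All three keys are well down, the cross key is still up, and the arm is clear.

```bash
python3 -c "
from bench import manip
print(manip.hand_in())"
```

```text
the job is handed in; nothing more can be done
None
```

I pressed the round, square and bar keys in that order; they measured about 10, 11 and 11 mm down. The plus-shaped key is still up, the arm was clear of everything, and the job was handed in at about 19 s of robot time, with no verdict returned.

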